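# Un-nest the hardware bins on the optics bench

## Task

Two of the hardware bins on the optics bench are pushed one inside the other. Lift the upper one out by its square centre post, turn it half a turn and set it back down on the lower one so that it stands level on the ledges instead of nesting, then let go. Place it rather than drop it, keep the lower bin where it stands, and leave the other, single bin alone.

Things in the scene. Friction and masses are not known exactly. Their poses are not given: they have to be found in the camera images.
- top_bin: Upper bin of the nested pair: shell as bottom_bin, plus a 30 x 30 mm square post, sides along the bin's x and y, at the middle of its floor, top 110 mm above the underside. Grip either pair of faces 90 to 100 mm up, clear of the rim. 0.25 to 0.5 kg, two loose parts in it. Origin: centre of underside. Starts 30 mm above bottom_bin's origin, same way round, lifts straight out (3 mm play).
- bottom_bin: Lower bin, loose on the table, left or right, any yaw. Light grey, tapered, open: rim 190 x 140 mm, foot 160 x 110, 70 high, walls 3. Origin: centre of underside; x: long axis. Ledges inside, tops 56 mm up: one mid-end at +x, two in the corners at -x. A bin turned half a turn rests on them, underside 56 mm up, 14 mm below the rim, 9 mm play all round. No post; two collars 18 mm high in it.
- single_bin: Bystander: a bin just like the upper one, with the same post, standing alone on the table on the other side from the nested pair. Origin: centre of its underside.
- top_bin_end (a point): Point of the upper bin at its one-ledge end, 80 mm from its centre along its +x, 56 mm above its underside: over bottom_bin's +x end at the start, over its -x end once turned. To clear the lower rim the upper bin's underside must be over 70 mm above the lower one's.
Mind the look-alikes: they are no part of the job. What is shaped like the top_bin but green or orange is not meant.

How it is judged:
On the way, in this order (a step that is already met when the one before it is completed fails the run):
1. the upper bin is lifted clear of the lower one (its underside more than 72 mm above the lower bin's) (z of top_bin in the frame of bottom_bin above 0.072 m), for 0.1 s.
2. the upper bin, turned half a turn and over the lower one, is brought down to within about 12 mm of the ledges while the robot still has hold of it (placed, not dropped) (z of top_bin in the frame of bottom_bin below 0.068 m and contact force between the fingers and top_bin above 0.5 N and horizontal distance between top_bin and bottom_bin below 0.016 m and x of top_bin_end in the frame of bottom_bin below -0.05 m and angle between the x axis of top_bin and the x axis of bottom_bin, either way round below 0.22 rad), for 0.05 s.
At the end, for the whole second after the job is handed in: The upper bin rests level (3 degrees) on the lower bin's ledges, half a turn from how it was nested: underside 51 to 61 mm above the lower one's, centres within 16 mm, long axes within 12 degrees, at rest; the lower bin flat, moved less than 30 mm, the single bin less than 20 mm (horizontal distance between top_bin and bottom_bin below 0.016 m and x of top_bin_end in the frame of bottom_bin below -0.05 m and angle between the x axis of top_bin and the x axis of bottom_bin, either way round below 0.22 rad and z of top_bin in the frame of bottom_bin between 0.051 and 0.061 m and angle between each of top_bin, bottom_bin's own z axis and vertical below 0.06 rad and height (world z) of bottom_bin below 0.01 m and linear speed of top_bin below 0.02 m/s and angular speed of top_bin below 0.1 rad/s); the robot touches nothing.
It fails at once if the lower bin is shifted more than 30 mm (distance of bottom_bin from where it was at the start of the episode above 0.03 m).
It fails at once if the single bin is shifted more than 20 mm (distance of single_bin from where it was at the start of the episode above 0.02 m).
It also fails if it takes over 35 s, if anything falls off the work surface, if the arm or the gripper's body presses on something with over 40 N, if the wrist force passes 120 N, or if a joint passes its speed limit or range.

## Robot

A 6-joint arm with a two-finger parallel gripper is mounted at the origin on the work surface. World frame = base frame: x ahead of the robot, y to its left, z up, the work surface at z = 0. Lengths are in m, angles in rad, forces in N, time in s.
With the tool pointing down it reaches from about 0.425 to 0.95 m from the base axis. Payload 3.5 kg.
Tool frame: the origin (TCP) lies midway between the tips of the shut fingers; the grasp point (between the pads) lies 19 mm behind it; z points along the fingers, y is the line along which they close (so a half turn about z gives the same grasp; the last joint's range is limited). The gripper opens to 85 mm and grips with 20 to 120 N. Pads are 22 mm wide; open, the fingers measure 114 mm over their backs; the gripper's body (76 mm by 85 mm) begins 54 mm behind the grasp point. The pads swing forward as they close: fully open they stand 13 mm farther back than shut.
Start: joints at [1.045, 0.286, 1.577, -0, 1.279, -0.15], TCP at [0.248, 0.628, 0.231] pointing down, gripper open.
Joint ranges: [-2.77, 2.77], [-0.9, 2.22], [0.21, 2.48], [-1.53, 4.67], [0.24, 2.81], [-2.84, 2.84]. Speed limits (rad/s): [2.79, 2.79, 3.14, 3.14, 3.14, 3.14].

## Interface

Orientations are given as a unit quaternion [x, y, z, w].
In Python, from plant import * gives the robot as it stands.
- The arm moves only by the tool move_arm, never from a script. Its argument "moves" is a list of rows, each a list of 3 entries, a list of its own where there are three numbers: the opening, from 0 (shut) to 1 (fully open), then the shift along the tool's x, y, z in m, then the turn, a rotation vector about the tool's x, y, z in rad. A call has exactly 10 rows; each row shifts and turns the commanded pose from where the row before left it, along the tool's axes as they then stand; what a row does not reach is not made up. A row lasts 1/12 s, in which the tool goes at most 41.7 mm and 7.16 degrees, less where a joint would pass 70% of its speed; a pose out of reach is approached as far as the arm can. A call is refused whole if a number of a shift passes 0.0417 or a number of a turn 0.125, either way. A call with a gripper value outside its range is refused whole. The fingers move at their own pace and stop on an object; "grip_force" is the grip in N (left out, the last holds). Time passes only in rows, so rows that do not move let the fingers close, or fill a call up. It gives the time, the measured TCP pose, the force, the opening and the grip force at its end, in the units of the state.
- get_state(): the state, without advancing time (a new reading comes with each control period).
- read_camera(name): name is "scene" or "top"; returns the picture (480x640x3 uint8, red, green, blue); there is no depth.
- camera_params(name): a dict with "fx", "fy", "cx", "cy" (pixels), "rvec" (rotation vector, rad) and "tvec" (3), from world to camera coordinates, as OpenCV has them. Camera axes: x right, y down, z forward; pixel columns grow to the right and rows downward; lengths in m; the calibration is good to about 2 mm. A picture is of the moment at which its call begins. camera_params takes no time and is no camera call.
- sign_off(): hands the job in; it is judged then, once.
The state is a dict: "time": time; "qpos": joint angles; "dq": joint speeds; "joint_efforts": joint torques, N m; "eef_pos": TCP position; "tcp_rot": TCP orientation; "contact_force": force on the tool from outside, world axes, zero at the start; "wrist_torque": the same for the moment, N m; "opening": opening from 0.0 (shut) to 1.0 (fully open); "finger_force": force on a finger pad.
Only numpy, scipy, OpenCV 4.12 (cv2) and the standard library are available. Lean on these libraries where they do the work, as an engineer would, in place of code of your own. Each camera call takes 0.05 s, during which the arm holds its last target. There are 200 camera calls.

## Working session

There is one attempt and no reset: what is moved stays moved. The work goes in short steps, Python scripts to look and compute and a tool call to move; the robot and the scene stay as the last step left them, time stands still between calls to the robot, and variables do not carry over. Pictures are saved under pics/ and viewed, at most 10 in all, crops included, and the job is handed in when it is done.

Besides the shell and the picture viewer there is one more tool, called after ">>>" as name(argument=value, ...) on one line, values as JSON. move_arm: Moves the arm, as the interface text tells. Its arguments: {"type":"object","properties":{"moves":{"type":"array"},"grip_force":{"type":"number"}},"required":["moves"]}

```bash
mkdir -p pics; ls; python3 - <<'E'
from plant import *
import cv2
for n in ["scene","top"]:
    im=read_camera(n); cv2.imwrite(f"pics/{n}0.png",im[:,:,::-1]); p=camera_params(n)
    R=cv2.Rodrigues(np.array(p['rvec']))[0] if 'np' in globals() else __import__('cv2').Rodrigues(__import__('numpy').array(p['rvec']))[0]
    print(n,p,-R.T@__import__('numpy').array(p['tvec']))
print(get_state())
E
```

```text
pics
scene {'fx': 539.8666422234329, 'fy': 539.8666422234329, 'cx': 313.33013157523453, 'cy': 239.6451488676732, 'rvec': array([ 0.87255367,  2.67373754, -0.85162908]), 'tvec': array([ 0.35859481, -0.12705087,  1.3622908 ])} [0.83107778 0.50055077 1.02923614]
top {'fx': 528.5226405509134, 'fy': 528.5226405509134, 'cx': 318.41545673497893, 'cy': 251.18984003433008, 'rvec': array([ 2.18922631, -2.0335724 ,  0.21510467]), 'tvec': array([-0.05125729,  0.43992376,  1.25636767])} [ 0.17819374 -0.03077077  1.31981821]
{'time': 0.1, 'qpos': array([ 1.04502312e+00,  2.87122428e-01,  1.57806066e+00, -9.97776163e-06,
        1.27859308e+00, -1.49984435e-01]), 'dq': array([-0.00062487, -0.00225438, -0.00414041,  0.00086113,  0.00010143,
       -0.00029893]), 'joint_efforts': array([ 9.34452219e-04, -4.07294333e+01, -2.93699044e+01, -1.24720959e-04,
        3.34035933e-03, -3.05124885e-06]), 'eef_pos': array([0.24738712, 0.62738198, 0.23003898]), 'tcp_rot': array([ 1.86789228e-01,  9.82399406e-01, -1.03161310e-03, -3.57397344e-04]), 'contact_force': array([ 0.39828601, -0.53980611, -0.61672707]), 'wrist_torque': array([ 0.01818543, -0.02886329, -0.03258651]), 'finger_force': 0.0, 'opening': 0.9973596522346547}
```

View pics/scene0.png

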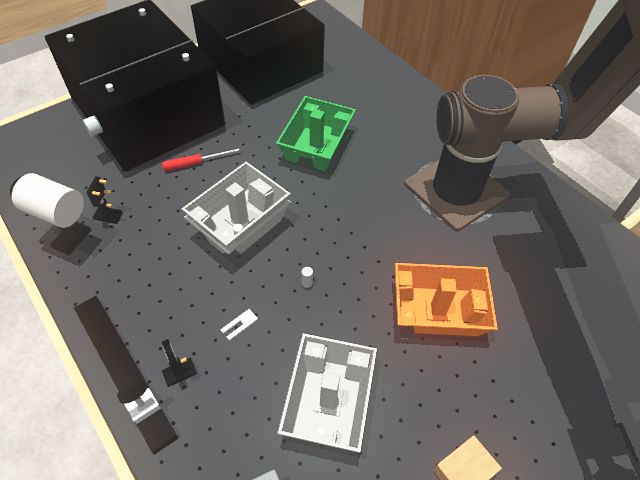

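View pics/top0.png

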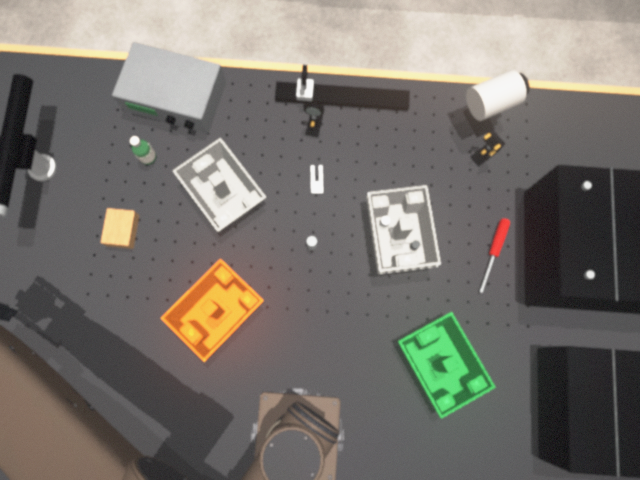

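The scene and top views show these look-alikes:
- Grey bin at scene (237,207) / top (403,229). It looks taller, with a double rim.
- Grey bin at scene (330,395) / top (220,185).
- Orange bin at scene (445,300) and green bin at scene (316,130), both excluded by colour.

Rim heights from the two views should tell which grey bin is the nested pair. I'll check that along with a close crop.

```bash
cat > h.py <<'E'
from plant import *
import numpy as np, cv2
P={n:camera_params(n) for n in("scene","top")}
def KRt(n):
    p=P[n]; K=np.array([[p['fx'],0,p['cx']],[0,p['fy'],p['cy']],[0,0,1.]])
    return K,cv2.Rodrigues(np.array(p['rvec']))[0],np.array(p['tvec'])
def cast(n,uv,z):
    K,R,t=KRt(n); c=-R.T@t
    d=(R.T@np.linalg.inv(K)@np.c_[np.atleast_2d(uv),np.ones(len(np.atleast_2d(uv)))].T).T
    return c+d*((z-c[2])/d[:,2])[:,None]
def tri(a,b):
    M=[np.c_[KRt(n)[1],KRt(n)[2]] for n in("scene","top")]; K=[KRt(n)[0] for n in("scene","top")]
    X=cv2.triangulatePoints(K[0]@M[0],K[1]@M[1],np.array(a,float).reshape(2,1),np.array(b,float).reshape(2,1)); return (X[:3]/X[3]).ravel()
def mask(im):
    h=cv2.cvtColor(im,cv2.COLOR_RGB2HSV); m=((h[...,1]<45)&(h[...,2]>135)).astype(np.uint8)*255
    return cv2.morphologyEx(m,cv2.MORPH_CLOSE,np.ones((5,5)))
E
python3 - <<'E'
from h import *
C={"scene":[(237,207),(330,395)],"top":[(403,229),(220,185)]}
tiles=[]
for n in C:
    im=cv2.imread(f"pics/{n}0.png")
    cs,_=cv2.findContours(mask(im[:,:,::-1]),cv2.RETR_EXTERNAL,cv2.CHAIN_APPROX_NONE)
    for c in C[n]:
        k=max((x for x in cs if cv2.pointPolygonTest(x,c,False)>=0),key=cv2.contourArea,default=None)
        if k is not None: 
            q=cv2.approxPolyDP(cv2.convexHull(k),6,True)[:,0]; print(n,c,q.tolist(),cv2.minAreaRect(k))
        x,y=c; tiles.append(cv2.resize(im[y-62:y+62,x-80:x+80],(400,300),interpolation=cv2.INTER_CUBIC))
cv2.imwrite("pics/crop0.png",np.vstack([np.hstack(tiles[:2]),np.hstack(tiles[2:])]))
E
```

```text
scene (237, 207) [[246, 161], [288, 191], [290, 202], [227, 252], [181, 208]] ((236.40890502929688, 204.2670135498047), (63.75453186035156, 97.57782745361328), 51.11550521850586)
scene (330, 395) [[303, 333], [376, 348], [359, 452], [277, 432]] ((329.7394714355469, 391.4142761230469), (85.3677978515625, 105.49717712402344), 12.771242141723633)
top (403, 229) [[427, 185], [441, 264], [379, 273], [367, 192]] ((403.4523620605469, 228.6949462890625), (86.17317199707031, 64.22077941894531), 81.11934661865234)
top (220, 185) [[220, 137], [266, 197], [216, 231], [172, 170]] ((218.95079040527344, 183.41964721679688), (78.83912658691406, 61.63786697387695), 53.32564926147461)
```

View pics/crop0.png

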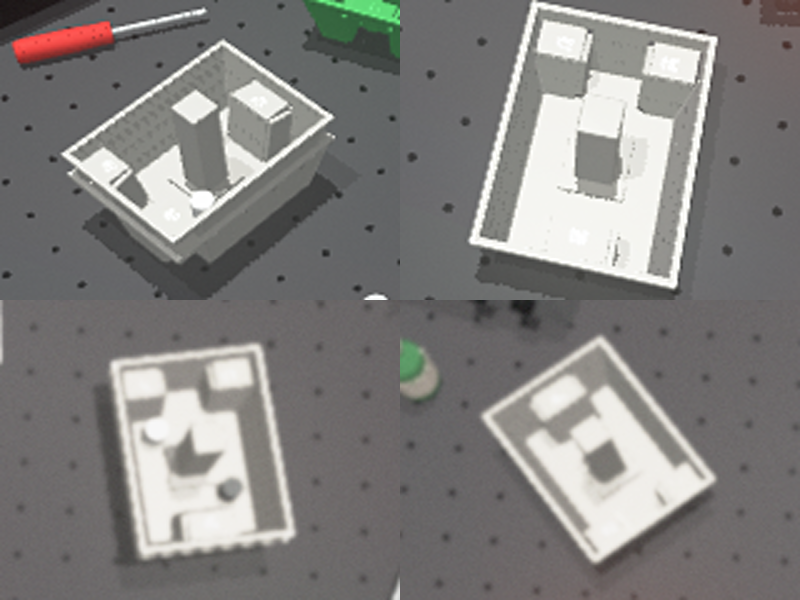

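The crop shows that the bin at scene (237,207) / top (403,229) has a double rim and loose parts in it, so this is the nested pair. Its one-ledge end faces the robot. The other grey bin, at scene (330,395), is the single one.

```bash
python3 - <<'E'
from h import *
s=np.array([(247,162.4),(289.8,193.4),(227,245),(183,209)])
t=np.array([(379.8,272.8),(440.6,264.1),(427.8,186),(367,192.6)])
for n,q in(("scene",s),("top",t)):
    print(n); w=cast(n,q,.10); print(w.round(4).tolist(), w.mean(0).round(4), [np.linalg.norm(w[i]-w[i-1]).round(4) for i in range(4)])
    r=cv2.minAreaRect(w[:,:2].astype(np.float32)); print(r)
print("post scene z.14",cast("scene",(235,189.2),.14))
# match each scene corner with all top corners
for a in s:
    for b in t:
        X=tri(a,b)
        if .05<X[2]<.14: print(a,b,X.round(4))
st=get_state(); from scipy.spatial.transform import Rotation as R
print(R.from_quat(st['tcp_rot']).as_matrix().round(3))
E
```

```text
scene
[[0.4208, -0.2988, 0.1], [0.3938, -0.1617, 0.1], [0.5818, -0.1224, 0.1], [0.6099, -0.2619, 0.1]] [ 0.5016 -0.2112  0.1   ] [np.float64(0.1927), np.float64(0.1397), np.float64(0.192), np.float64(0.1423)]
((0.5014009475708008, -0.21116048097610474), (0.19265061616897583, 0.14230835437774658), 11.401949882507324)
top
[[0.3903, -0.1662, 0.1], [0.4216, -0.3077, 0.1], [0.6117, -0.2717, 0.1], [0.5839, -0.1257, 0.1]] [ 0.5019 -0.2178  0.1   ] [np.float64(0.1978), np.float64(0.1449), np.float64(0.1935), np.float64(0.1486)]
((0.5023617148399353, -0.21865549683570862), (0.19779527187347412, 0.1486077606678009), 11.826574325561523)
post scene z.14 [[ 0.50207688 -0.21219541  0.14      ]]
[247.  162.4] [440.6 264.1] [ 0.4202 -0.3065  0.0945]
[289.8 193.4] [379.8 272.8] [ 0.3911 -0.1666  0.0937]
[227. 245.] [367.  192.6] [ 0.5827 -0.1244  0.0994]
[183. 209.] [427.8 186. ] [ 0.6106 -0.2701  0.0941]
[[-0.93   0.367 -0.001]
 [ 0.367  0.93  -0.002]
 [ 0.    -0.002 -1.   ]]
```

Pair centre is about (0.502, −0.213), with the long axis at 11.5° and +x towards the robot. I'll go above it, by way of (0.55, 0.2).

>>> move_arm(moves=[[1, [-0.0313, -0.0204, 0], [0, 0, 0]], [1, [-0.0313, -0.0204, 0], [0, 0, 0]], [1, [-0.0313, -0.0204, 0], [0, 0, 0]], [1, [-0.0313, -0.0204, 0], [0, 0, 0]], [1, [-0.0313, -0.0204, 0], [0, 0, 0]], [1, [-0.0313, -0.0204, 0], [0, 0, 0]], [1, [-0.0313, -0.0204, 0], [0, 0, 0]], [1, [-0.0313, -0.0204, 0], [0, 0, 0]], [1, [-0.0313, -0.0204, 0], [0, 0, 0]], [1, [-0.0313, -0.0204, 0], [0, 0, 0]]], grip_force=60)

```text
time: 0.93
eef_pos: [0.4644, 0.3215, 0.2309]
tcp_rot: [0.187, 0.982, -0.0, -0.0]
contact_force: [0.4, -0.2, 0.4]
opening: 1.0
finger_force: 0.0
```

>>> move_arm(moves=[[1, [-0.0313, -0.0204, 0], [0, 0, 0]], [1, [-0.0313, -0.0204, 0], [0, 0, 0]], [1, [-0.0313, -0.0204, 0], [0, 0, 0]], [1, [-0.0313, -0.0204, 0], [0, 0, 0]], [1, [-0.0097, -0.0365, 0], [0, 0, 0]], [1, [-0.0097, -0.0365, 0], [0, 0, 0]], [1, [-0.0097, -0.0365, 0], [0, 0, 0]], [1, [-0.0097, -0.0365, 0], [0, 0, 0]], [1, [-0.0097, -0.0365, 0], [0, 0, 0]], [1, [-0.0097, -0.0365, 0], [0, 0, 0]]])

```text
time: 1.77
eef_pos: [0.5234, -0.0253, 0.2309]
tcp_rot: [0.187, 0.982, 0.0, -0.0]
contact_force: [0.8, 0.8, -0.6]
opening: 0.999
finger_force: 0.0
```

>>> move_arm(moves=[[1, [-0.0097, -0.0365, 0], [0, 0, 0]], [1, [-0.0097, -0.0365, 0], [0, 0, 0]], [1, [-0.0097, -0.0365, 0], [0, 0, 0]], [1, [-0.0097, -0.0365, 0], [0, 0, 0]], [1, [-0.0097, -0.0365, 0], [0, 0, 0]], [1, [0, 0, 0], [0, 0, 0.12]], [1, [0, 0, 0], [0, 0, 0.12]], [1, [0, 0, 0], [0, 0, 0.12]], [1, [0, 0, 0], [0, 0, 0.12]], [1, [0, 0, 0], [0, 0, 0.12]]])

```text
time: 2.6
eef_pos: [0.502, -0.2113, 0.2307]
tcp_rot: [0.472, 0.882, 0.0, -0.001]
contact_force: [0.6, -0.6, -0.6]
opening: 1.0
finger_force: 0.0
```

>>> move_arm(moves=[[1, [0, 0, 0], [0, 0, 0.12]], [1, [0, 0, 0], [0, 0, 0.12]], [1, [0, 0, 0], [0, 0, 0.12]], [1, [0, 0, 0], [0, 0, 0.12]], [1, [0, 0, 0], [0, 0, 0.12]], [1, [0, 0, 0], [0, 0, 0.12]], [1, [0, 0, 0], [0, 0, 0.12]], [1, [0, 0, 0], [0, 0, 0.12]], [1, [0, 0, 0], [0, 0, 0.12]], [1, [0, 0, 0], [0, 0, 0.12]]])

```text
time: 3.43
eef_pos: [0.5021, -0.211, 0.2307]
tcp_rot: [0.887, 0.462, -0.0, -0.0]
contact_force: [-0.4, -0.8, -0.4]
opening: 1.005
finger_force: 0.0
```

>>> move_arm(moves=[[1, [0, 0, 0], [0, 0, 0.12]], [1, [0, 0, 0], [0, 0, 0.12]], [1, [0, 0, 0], [0, 0, 0.12]], [1, [0, 0, 0], [0, 0, 0.12]], [1, [0, 0, 0], [0, 0, 0.12]], [1, [0, 0, 0], [0, 0, 0.12]], [1, [0, 0, 0], [0, 0, 0.046]], [1, [0, 0, 0], [0, 0, 0]], [1, [0, 0, 0], [0, 0, 0]], [1, [0, 0, 0], [0, 0, 0]]])

```text
time: 4.27
eef_pos: [0.5022, -0.2112, 0.231]
tcp_rot: [0.995, 0.1, -0.0, -0.0]
contact_force: [-0.0, 0.1, -0.3]
opening: 0.999
finger_force: 0.0
```

```bash
cat > look.py <<'E'
import sys
from h import *
from scipy.spatial.transform import Rotation as Ro
st=get_state(); M=Ro.from_quat(st['tcp_rot']).as_matrix()
print(st['time'],st['eef_pos'].round(4),M.round(3).tolist(),'xang',np.degrees(np.arctan2(M[1,0],M[0,0])).round(2),'q',st['qpos'].round(3),'F',st['contact_force'].round(2),'open',round(st['opening'],3),st['finger_force'])
if len(sys.argv)>1:
    T=[]
    for n,(x,y) in(("scene",(237,207)),("top",(403,229))):
        im=read_camera(n)[:,:,::-1]; cv2.imwrite(f"pics/{sys.argv[1]}_{n}.png",im); T.append(cv2.resize(im[y-75:y+75,x-50:x+50],(400,600),interpolation=cv2.INTER_CUBIC))
    cv2.imwrite(f"pics/{sys.argv[1]}.png",np.hstack(T))
E
python3 look.py a
```

```text
4.2667 [ 0.5022 -0.2112  0.231 ] [[0.98, 0.2, -0.0], [0.2, -0.98, 0.0], [-0.0, -0.0, -1.0]] xang 11.51 q [-0.584 -0.     1.897  0.     1.245  0.786] F [-0.03  0.13 -0.35] open 0.999 0.0
```

View pics/a.png

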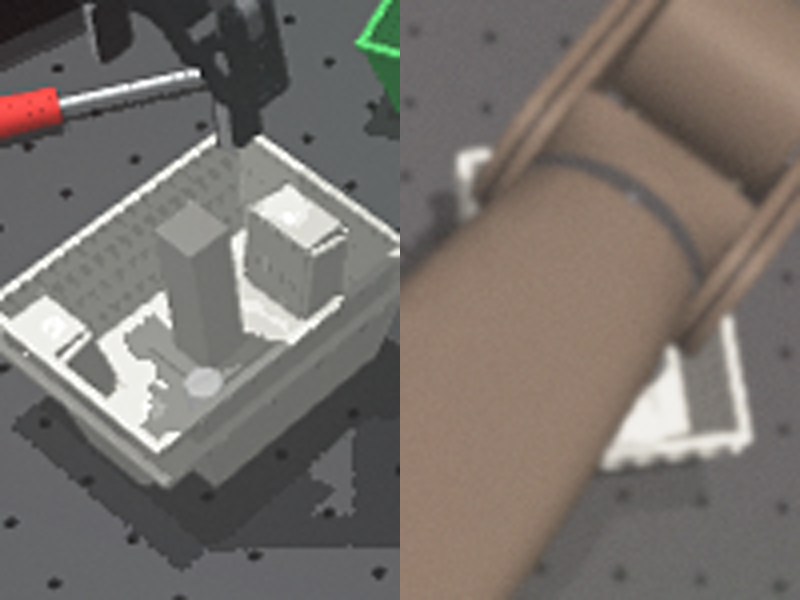

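The crop confirms the post top at scene pixel ≈(235,190), in line with the tool, and nothing is in the fingers' way. I'll shift 3.5 mm towards −y, descend and grip.

>>> move_arm(moves=[[1, [-0.0007, 0.0034, 0.03], [0, 0, 0]], [1, [0, 0, 0.03], [0, 0, 0]], [1, [0, 0, 0.03], [0, 0, 0]], [1, [0, 0, 0.02], [0, 0, 0]], [1, [0, 0, 0.013], [0, 0, 0]], [1, [0, 0, 0], [0, 0, 0]], [1, [0, 0, 0], [0, 0, 0]], [0.6, [0, 0, 0], [0, 0, 0]], [0.5, [0, 0, 0], [0, 0, 0]], [0.45, [0, 0, 0], [0, 0, 0]]], grip_force=60)

```text
time: 5.2
eef_pos: [0.5035, -0.2154, 0.1102]
tcp_rot: [0.995, 0.1, 0.001, 0.001]
contact_force: [0.8, -0.4, -0.1]
opening: 0.608
finger_force: 0.0
```

>>> move_arm(moves=[[0.4, [0, 0, 0], [0, 0, 0]], [0.36, [0, 0, 0], [0, 0, 0]], [0.3, [0, 0, 0], [0, 0, 0]], [0.2, [0, 0, 0], [0, 0, 0]], [0, [0, 0, 0], [0, 0, 0]], [0, [0, 0, 0], [0, 0, 0]], [0, [0, 0, 0], [0, 0, 0]], [0, [0, 0, 0], [0, 0, 0]], [0, [0, 0, 0], [0, 0, 0]], [0, [0, 0, 0], [0, 0, 0]]])

```text
time: 6.03
eef_pos: [0.5032, -0.2159, 0.1096]
tcp_rot: [0.995, 0.1, 0.001, 0.001]
contact_force: [-0.7, -4.0, 5.2]
opening: 0.34
finger_force: 59.7
```

```bash
python3 look.py
```

```text
6.0333 [ 0.5032 -0.2159  0.1096] [[0.98, 0.198, 0.002], [0.198, -0.98, -0.003], [0.001, 0.003, -1.0]] xang 11.45 q [-5.900e-01  1.410e-01  1.987e+00 -1.000e-03  1.011e+00  7.810e-01] F [-0.74 -4.    5.19] open 0.34 59.712663888931274
```

Gripped: opening 0.34 is about 29 mm, with 60 N. I'll lift straight up by 90 mm.

>>> move_arm(moves=[[0, [0, 0, -0.003], [0, 0, 0]], [0, [0, 0, -0.007], [0, 0, 0]], [0, [0, 0, -0.01], [0, 0, 0]], [0, [0, 0, -0.01], [0, 0, 0]], [0, [0, 0, -0.01], [0, 0, 0]], [0, [0, 0, -0.01], [0, 0, 0]], [0, [0, 0, -0.01], [0, 0, 0]], [0, [0, 0, -0.01], [0, 0, 0]], [0, [0, 0, -0.01], [0, 0, 0]], [0, [0, 0, -0.01], [0, 0, 0]]])

```text
time: 6.87
eef_pos: [0.5024, -0.2147, 0.1995]
tcp_rot: [0.995, 0.1, 0.0, 0.0]
contact_force: [-0.5, -0.3, -5.3]
opening: 0.336
finger_force: 59.7
```

```bash
python3 look.py b
```

```text
6.8667 [ 0.5024 -0.2147  0.1995] [[0.98, 0.198, 0.0], [0.198, -0.98, -0.0], [0.0, 0.0, -1.0]] xang 11.45 q [-0.59   0.032  1.924  0.     1.185  0.781] F [-0.46 -0.28 -5.25] open 0.336 59.70666468143463
```

View pics/b.png

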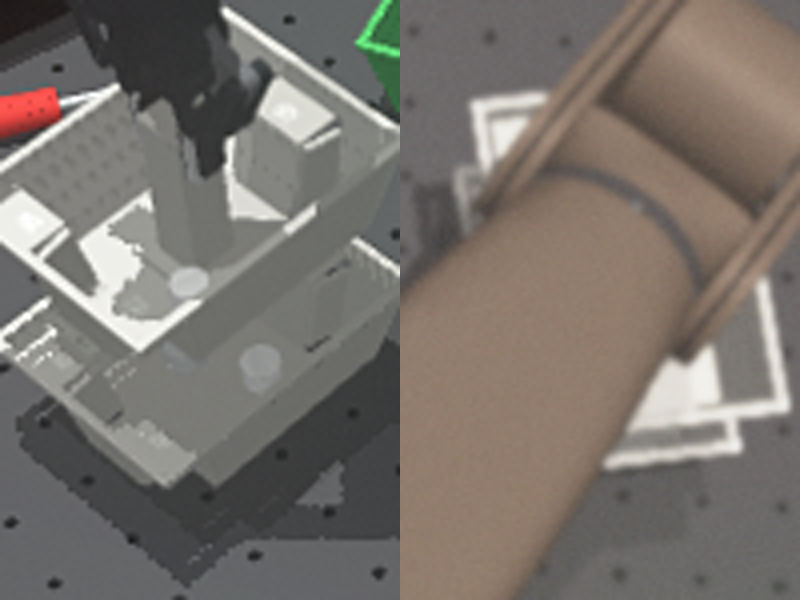

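The picture shows the upper bin hanging level, well clear of the lower bin, whose collar is visible at tile (260,365). The lower bin hasn't moved. Next is the half turn with −z rotation.

>>> move_arm(moves=[[0, [0, 0, 0], [0, 0, -0.06]], [0, [0, 0, 0], [0, 0, -0.1]], [0, [0, 0, 0], [0, 0, -0.118]], [0, [0, 0, 0], [0, 0, -0.118]], [0, [0, 0, 0], [0, 0, -0.118]], [0, [0, 0, 0], [0, 0, -0.118]], [0, [0, 0, 0], [0, 0, -0.118]], [0, [0, 0, 0], [0, 0, -0.118]], [0, [0, 0, 0], [0, 0, -0.118]], [0, [0, 0, 0], [0, 0, -0.118]]])

```text
time: 7.8
eef_pos: [0.502, -0.2145, 0.1976]
tcp_rot: [0.793, 0.609, -0.0, -0.001]
contact_force: [-0.1, -0.8, -5.5]
opening: 0.346
finger_force: 59.7
```

>>> move_arm(moves=[[0, [0, 0, 0], [0, 0, -0.118]], [0, [0, 0, 0], [0, 0, -0.118]], [0, [0, 0, 0], [0, 0, -0.118]], [0, [0, 0, 0], [0, 0, -0.118]], [0, [0, 0, 0], [0, 0, -0.118]], [0, [0, 0, 0], [0, 0, -0.118]], [0, [0, 0, 0], [0, 0, -0.118]], [0, [0, 0, 0], [0, 0, -0.118]], [0, [0, 0, 0], [0, 0, -0.118]], [0, [0, 0, 0], [0, 0, -0.118]]])

```text
time: 8.63
eef_pos: [0.502, -0.2145, 0.1976]
tcp_rot: [0.32, 0.947, 0.0, -0.001]
contact_force: [-0.1, 0.2, -4.6]
opening: 0.339
finger_force: 59.7
```

>>> move_arm(moves=[[0, [0, 0, 0], [0, 0, -0.118]], [0, [0, 0, 0], [0, 0, -0.118]], [0, [0, 0, 0], [0, 0, -0.118]], [0, [0, 0, 0], [0, 0, -0.118]], [0, [0, 0, 0], [0, 0, -0.118]], [0, [0, 0, 0], [0, 0, -0.118]], [0, [0, 0, 0], [0, 0, -0.1]], [0, [0, 0, 0], [0, 0, -0.05]], [0, [0, 0, 0], [0, 0, 0]], [0, [0, 0, 0], [0, 0, 0]]])

```text
time: 9.47
eef_pos: [0.5021, -0.2146, 0.1978]
tcp_rot: [-0.099, 0.995, 0.0, -0.0]
contact_force: [-0.2, -0.8, -5.3]
opening: 0.339
finger_force: 59.7
```

```bash
python3 look.py c
```

```text
9.4667 [ 0.5021 -0.2146  0.1978] [[-0.98, -0.197, -0.001], [-0.197, 0.98, 0.001], [0.001, 0.001, -1.0]] xang -168.62 q [-0.59   0.034  1.926  0.     1.183 -2.359] F [-0.17 -0.78 -5.32] open 0.339 59.727492928504944
```

View pics/c.png

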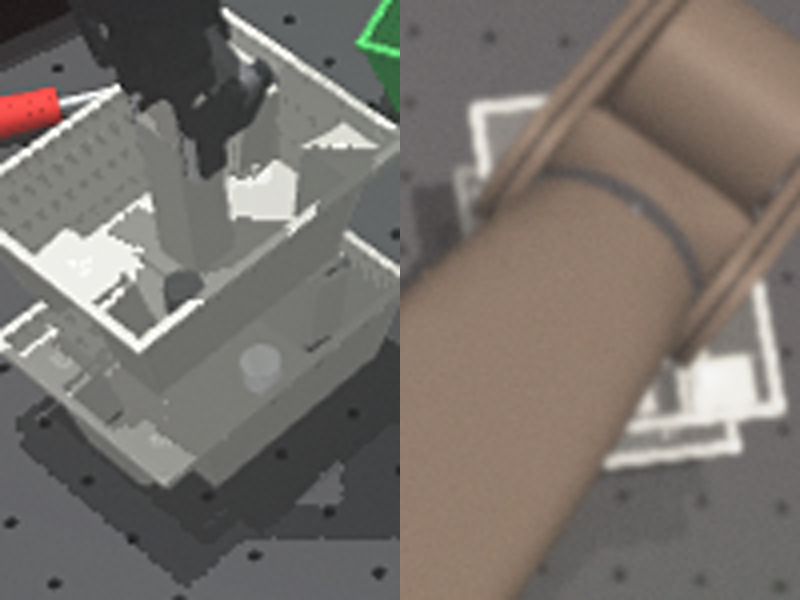

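Turned: in the picture the two corner ledges are now at the robot end, and the rims lie within about 1 px (2 mm) of where they were. The lower bin is unmoved. I'll lower it gently.

>>> move_arm(moves=[[0, [0, 0, 0.008], [0, 0, 0]], [0, [0, 0, 0.008], [0, 0, 0]], [0, [0, 0, 0.008], [0, 0, 0]], [0, [0, 0, 0.008], [0, 0, 0]], [0, [0, 0, 0.008], [0, 0, 0]], [0, [0, 0, 0.006], [0, 0, 0]], [0, [0, 0, 0.004], [0, 0, 0]], [0, [0, 0, 0.003], [0, 0, 0]], [0, [0, 0, 0.003], [0, 0, 0]], [0, [0, 0, 0.002], [0, 0, 0]]])

```text
time: 10.4
eef_pos: [0.5025, -0.2148, 0.1403]
tcp_rot: [-0.1, 0.995, -0.0, 0.0]
contact_force: [-0.1, 0.2, -5.3]
opening: 0.346
finger_force: 59.7
```

>>> move_arm(moves=[[0, [0, 0, 0.001], [0, 0, 0]], [0, [0, 0, 0.001], [0, 0, 0]], [0, [0, 0, 0.001], [0, 0, 0]], [0, [0, 0, 0.001], [0, 0, 0]], [0, [0, 0, 0], [0, 0, 0]], [0, [0, 0, 0], [0, 0, 0]], [0, [0, 0, 0], [0, 0, 0]], [0, [0, 0, 0], [0, 0, 0]], [0, [0, 0, 0], [0, 0, 0]], [0, [0, 0, 0], [0, 0, 0]]])

```text
time: 11.23
eef_pos: [0.5024, -0.2147, 0.1364]
tcp_rot: [-0.1, 0.995, -0.0, 0.0]
contact_force: [-0.4, -0.6, -5.5]
opening: 0.339
finger_force: 59.7
```

```bash
python3 look.py d
```

```text
11.2333 [ 0.5024 -0.2147  0.1364] [[-0.98, -0.199, 0.0], [-0.199, 0.98, -0.0], [-0.0, -0.0, -1.0]] xang -168.53 q [-0.59   0.104  1.972  0.     1.065 -2.361] F [-0.45 -0.64 -5.5 ] open 0.339 59.71557140350342
```

View pics/d.png

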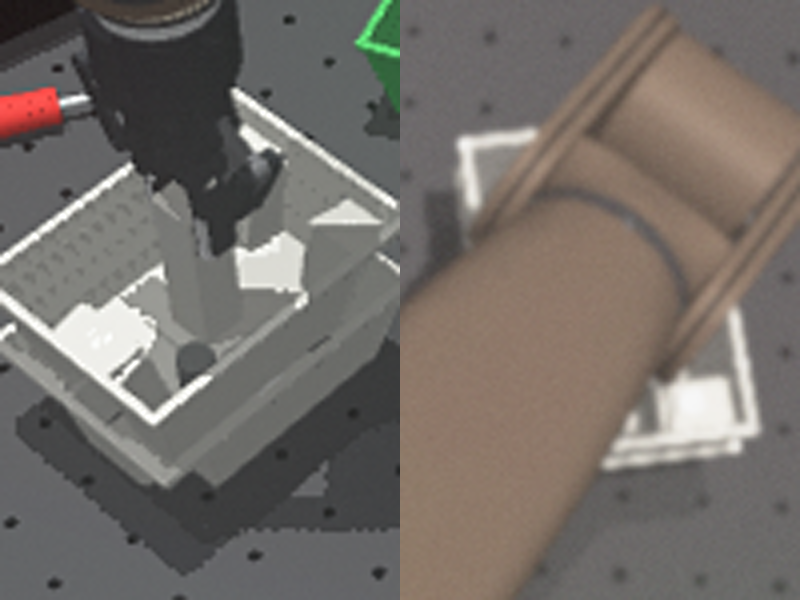

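The picture shows the upper bin inside the lower rim, centred, but the force says no contact yet. I'll lower it further in 1 mm steps.

>>> move_arm(moves=[[0, [0, 0, 0.001], [0, 0, 0]], [0, [0, 0, 0], [0, 0, 0]], [0, [0, 0, 0.001], [0, 0, 0]], [0, [0, 0, 0], [0, 0, 0]], [0, [0, 0, 0], [0, 0, 0]], [0, [0, 0, 0], [0, 0, 0]], [0, [0, 0, 0], [0, 0, 0]], [0, [0, 0, 0], [0, 0, 0]], [0, [0, 0, 0], [0, 0, 0]], [0, [0, 0, 0], [0, 0, 0]]])

```text
time: 12.17
eef_pos: [0.5027, -0.2148, 0.1357]
tcp_rot: [-0.1, 0.995, -0.0, 0.0]
contact_force: [-3.9, 2.3, 5.9]
opening: 0.341
finger_force: 60.9
```

Contact: the force went from −5.3 to +5.9 N at the expected height. I'll release and retreat straight up.

>>> move_arm(moves=[[0.3, [0, 0, 0], [0, 0, 0]], [0.34, [0, 0, 0], [0, 0, 0]], [0.38, [0, 0, 0], [0, 0, 0]], [0.45, [0, 0, 0], [0, 0, 0]], [0.6, [0, 0, 0], [0, 0, 0]], [0.8, [0, 0, 0], [0, 0, 0]], [1, [0, 0, 0], [0, 0, 0]], [1, [0, 0, 0], [0, 0, 0]], [1, [0, 0, 0], [0, 0, 0]], [1, [0, 0, 0], [0, 0, 0]]], grip_force=20)

```text
time: 13.0
eef_pos: [0.5024, -0.2147, 0.1342]
tcp_rot: [-0.1, 0.995, -0.0, 0.0]
contact_force: [-0.7, 0.8, -0.7]
opening: 0.999
finger_force: 0.0
```

>>> move_arm(moves=[[1, [0, 0, -0.01], [0, 0, 0]], [1, [0, 0, -0.015], [0, 0, 0]], [1, [0, 0, -0.02], [0, 0, 0]], [1, [0, 0, -0.02], [0, 0, 0]], [1, [0, 0, -0.02], [0, 0, 0]], [1, [0, 0, -0.02], [0, 0, 0]], [1, [0, 0, -0.01], [0, 0, 0]], [1, [0, 0, 0], [0, 0, 0]], [1, [0, 0, 0], [0, 0, 0]], [1, [0, 0, 0], [0, 0, 0]]])

```text
time: 13.83
eef_pos: [0.5018, -0.2143, 0.2479]
tcp_rot: [-0.1, 0.995, 0.001, -0.001]
contact_force: [-0.8, 1.2, -0.3]
opening: 0.999
finger_force: 0.0
```

```bash
python3 look.py e
```

```text
13.8333 [ 0.5018 -0.2143  0.2479] [[-0.98, -0.199, -0.002], [-0.199, 0.98, 0.001], [0.002, 0.002, -1.0]] xang -168.53 q [-0.59  -0.011  1.877  0.     1.278 -2.361] F [-0.84  1.21 -0.26] open 0.999 0.0
```

View pics/e.png

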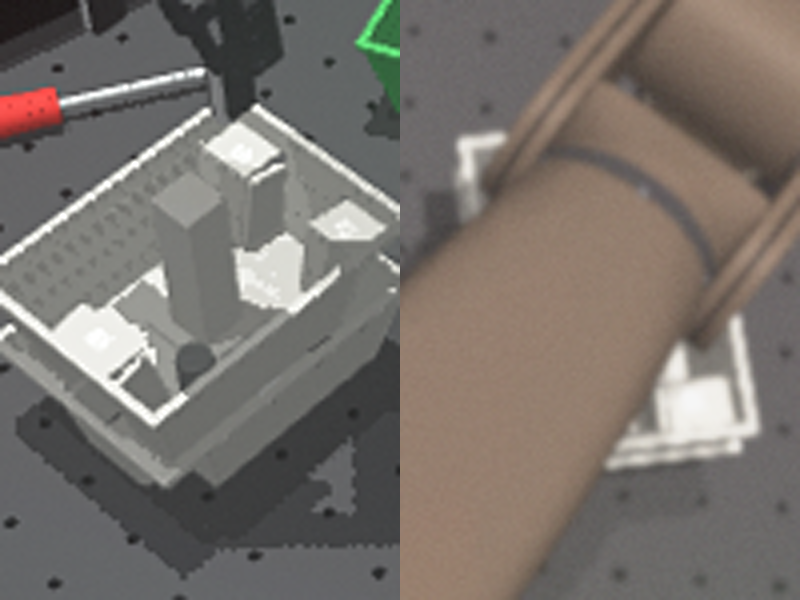

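The released bin stands level on the ledges. Its rim is parallel to the lower rim, with the near corner at tile (152,420), the same as when it was held, and the gripper is clear. Handing in.

```bash
python3 -c "
from h import *
print(cast('scene',(234,182.5),.166)); print(sign_off())"
```

```text
[[ 0.50358214 -0.20859408  0.166     ]]
the job is handed in; nothing more can be done
None
```

The upper bin was lifted out, turned half a turn, set down level on the lower bin's ledges and released, and the job is handed in; I saw no movement of the lower bin, and the single bin was never approached.

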